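# Hang the sample carrier on the lipped rail

### The arm

A 6-joint arm with a two-finger parallel gripper is mounted at the origin on a cart in front of the work surface, level with it; the furniture and walls round the work are solid. World frame = base frame: x ahead of the robot, y to its left, z up, the work surface at z = 0. Lengths are in m, angles in rad, forces in N, time in s.
With the tool pointing down it reaches from about 0.275 to 0.75 m from the base axis. Payload 10.2 kg.
Tool frame: the origin (TCP) lies midway between the tips of the shut fingers; the grasp point (between the pads) lies 19 mm behind it (manip.tcp_to_grasp is the distance from the TCP to the grasp point, in m); z points along the fingers, y is the direction in which the jaws open and shut (so a half turn about z gives the same grasp; the last joint's range is limited). The gripper opens to 85 mm and grips with 20 to 120 N. Pads are 22 mm wide; open, the fingers measure 114 mm over their backs; the gripper's body (76 mm by 85 mm) begins 54 mm behind the grasp point. The pads swing forward as they close: fully open they stand 13 mm farther back than shut.
Start: joints at [0.907, 0.313, 1.498, -0, 1.331, -0.223], TCP at [0.224, 0.475, 0.231] pointing down, gripper open.
Joint ranges: [-2.94, 2.94], [-0.97, 2.17], [0.19, 2.56], [-1.23, 4.37], [0.02, 3.11], [-2.88, 2.88]. Speed limits (rad/s): [2.39, 2.39, 3.01, 3.14, 3.14, 3.14].

### API

Orientations are given as [roll, pitch, yaw] about the fixed x, y, z axes, in that order (R = Rz(yaw) Ry(pitch) Rx(roll)).
In Python, from station import status, viewer, job, manip gives the robot as it stands.
- The arm moves only by the tool servo_tool, never from a script. Its argument "motion" is text: rows parted by semicolons, each of 7 numbers parted by spaces: the shift along the tool's x, y, z in cm, then the turn, a rotation vector about the tool's x, y, z in degrees, then the closure, from 0 (fully open) to 1 (shut). In form: tx ty tz wx wy wz hand; .... A call has 1 to 12 rows; each row shifts and turns the commanded pose from where the row before left it, along the tool's axes as they then stand; what a row does not reach is not made up. A row lasts 1/8 s, in which the tool goes at most 62.5 mm and 10.7 degrees, less where a joint would pass 70% of its speed; a pose out of reach is approached as far as the arm can. A call is refused whole if a number of a shift passes 6.25 or a number of a turn 10.7, either way. A call with a gripper value outside its range is refused whole. The fingers move at their own pace and stop on an object; the grip force is fixed at half the most. Time passes only in rows, so rows that do not move let the fingers close. It gives the time, the measured TCP pose, the force and the opening at its end, in the units of the state.
- status.read_state(): the state, without advancing time (a new reading comes with each control period).
- viewer.capture(name): name is "side" or "top"; returns (picture, depth): 420x560x3 uint8, blue, green, red; 420x560 float32, m along the optical axis (not along the pixel's ray), 0 where there is no reading.
- viewer.get_calibration(name): a dict with "vertical_fov" (degrees; the focal length in pixels is half the picture's height over the tangent of half this angle, whatever the lens; pixels are square), "cx", "cy" (the principal point, pixels), "k1" (the pictures are not rectified: a ray, as slopes to the right and down, at radius r is drawn at 1 + k1 r^2 times it, then the intrinsics apply), "world_from_camera" (4x4, takes a point from camera to world coordinates). Camera axes: x right, y up, looking along -z (the intrinsics and any distortion apply to the point x, -y, -z); pixel columns grow to the right and rows downward; lengths in m; the calibration is good to about 2 mm. A picture is of the moment at which its call begins. get_calibration takes no time and is no camera call.
- job.close_job(): hands the job in, once; it reports no verdict.
The state is a dict: "time": time; "qpos": joint angles; "qvel": joint speeds; "effort": joint torques, N m; "ee_pos": TCP position; "ee_rot": TCP orientation; "force": force on the tool from outside, world axes, zero at the start; "ft_torque": the same for the moment, N m; "gripper_width": finger opening in m.
Only numpy, scipy, OpenCV 4.12 (cv2) and the standard library are available. Lean on these libraries where they do the work, as an engineer would, in place of code of your own. Each camera call takes 0.05 s, during which the arm holds its last target. There are 200 camera calls.

### The job

Take the blue sample carrier by its black grip block, lift its hook over the front lip of the aluminium rail at the yellow mark and lower it gently until the hook's tongue rests on the channel floor behind the lip. Still holding it, slide it along the channel until it touches the red stop, gently, then let go and leave it hanging there. Find the channel and the stop by feel, and do not disturb the loose things round about.

Things in the scene. Friction and masses are not known exactly. Their poses are not given: they have to be found in the camera images.
- carrier: Hooked carrier, 0.15-0.3 kg. Origin: centre of the underside of its blue basket (x 42, y 64, height 36 mm; two vials fixed in it), standing on the bench; z up, x points from basket to hook. A grey plate (rear face x=+21, y +-20) rises to a bridge (z 82 to 90, reaching back to x=+37). Plate, bridge and tongue form a hook with a slot 10 mm wide (x 21 to 31), 20 mm high, open below.
- tongue (a point): Middle of the lower end of the hook's tongue, at (34, 0, 62) mm in the carrier's frame, axes as the carrier's. The tongue is 6 mm thick in x and 40 mm wide (y +-20 mm), and hangs from the bridge's rear end. Hung up, the carrier leans up to 7 degrees.
- grip (a point): Gripping point in the black grip block, at (0, 0, 115) mm in the carrier's frame, axes as the carrier's. The block is 20 mm in x, 34 mm in y, z 90 to 132 mm; grip it across x or across y with the fingertips at z 93 mm or higher.
- stand: Fixed dark base plate 95 x 240 x 12 mm; two 12 mm posts at x=+30, y=+-95 mm, tops at z=175 mm, carry the aluminium rail. Origin: middle of the base at bench height; x away from the robot, y along the rail to the robot's left, z up. The rail is parallel to these axes but clamped anew each time: up to 6 mm higher or lower and 4 mm nearer or farther in x than nominal; not measured, find it by touch.
- rail_nominal (a point): Nominal middle of the channel floor, (0, 0, 125) mm in the stand's frame, axes as the stand's. Rail 240 mm long in y. Channel floor 12 mm wide in x; in front a lip 4 mm thick, its top 14 mm above the floor (its apron reaches 50 mm below the floor); behind, a wall whose top is 38 mm above the floor. Centred, the seated hook has 3 mm play each way in x. Take care: at most 25 N on rail or stop.
- mark_nominal (a point): The yellow mark (12 mm wide, painted across lip and back wall): nominal channel floor there, (0, -60, 125) mm in the stand's frame; in y it is exact, in x and z the rail may be off as told for the stand.
- stop_middle (a point): The red stop block (18 mm long in y, 30 mm high, black knob on top to 40 mm) fills the channel. Its face towards the mark is not measured: it lies up to 20 mm to either side, in y, of this point (0, 46, 125 mm in the stand's frame). The tongue's end, 20 mm from the tongue's middle, meets it.
- beaker: small beaker with yellow contents, 54 x 60 x 79 mm, loose bystander; origin under its centre
- dropper: amber dropper bottle, 33 mm wide, 99 mm high, loose bystander; origin under its centre
- tape: yellow tape roll lying flat, 61 mm wide, 18 mm high, loose bystander; origin under its centre
- slide_box: white box, 34 x 82 x 33 mm, loose bystander; origin under its centre

How it is judged:
On the way, in this order (a step that is already met when the one before it is completed fails the run):
1. with the carrier held, its tongue rests on the channel floor behind the lip, at the yellow mark (within 25 mm) (x of tongue in the frame of rail between -0.0055 and 0.0055 m and y of tongue in the frame of rail between -0.085 and -0.035 m and z of tongue in the frame of rail below 0.002 m and contact force between carrier and rail above 0.3 N and contact force between the fingers and carrier above 1 N), for 0.2 s.
2. still held and in the channel, it slides along past the middle between mark and stop (x of tongue in the frame of rail between -0.0055 and 0.0055 m and y of tongue in the frame of rail between -0.03 and 0 m and z of tongue in the frame of rail below 0.006 m and contact force between the fingers and carrier above 1 N), for 0.1 s.
3. still held, it touches the red stop (z of tongue in the frame of rail below 0.006 m and contact force between carrier and stop above 0.3 N and contact force between the fingers and carrier above 1 N).
At the end, for the whole second after the job is handed in: the carrier hangs released and at rest on the rail, its tongue on the channel floor behind the lip (within 3 mm), its end within 4 mm of the red stop's face, upright within 0.2 rad (x of tongue in the frame of rail between -0.0055 and 0.0055 m and z of tongue in the frame of rail below 0.003 m and y of tongue in the frame of stop between -0.033 and -0.026 m and angle between carrier's own z axis and vertical below 0.2 rad and linear speed of carrier below 0.02 m/s and contact force between carrier and rail above 0.3 N); the robot touches nothing.
It fails at once if the held carrier is pressed on the rail with more than 25 N (contact force between carrier and rail above 25 N and contact force between the fingers and carrier above 1 N).
It fails at once if the held carrier is pressed on the stop with more than 25 N (contact force between carrier and stop above 25 N and contact force between the fingers and carrier above 1 N).
It fails at once if the carrier is tipped by more than 0.6 rad (angle between carrier's own z axis and vertical above 0.6 rad).
It fails at once if a loose bystander is moved by more than 25 mm (distance of any of beaker, dropper, tape, slide_box from where it was at the start of the episode above 0.025 m).
It also fails if it takes over 69 s, if anything falls off the work surface, if the arm or the gripper's body presses on something with over 40 N, if the wrist force passes 120 N, or if a joint passes its speed limit or range.

## Working session

There is one attempt and no reset: what is moved stays moved. The work goes in short steps, Python scripts to look and compute and a tool call to move; the robot and the scene stay as the last step left them, time stands still between calls to the robot, and variables do not carry over. Pictures are saved under pics/ and viewed, about 8 in all and at most 12, crops included, and the job is handed in when it is done.

Besides the shell and the picture viewer there is one more tool, called after "Call:" by a JSON object that holds its "name" and its "arguments", one argument or row to a line. servo_tool: Moves the arm, as the interface text tells. Its arguments: {"type":"object","properties":{"motion":{"type":"string"}},"required":["motion"]}

```bash
mkdir -p pics; cat > h.py <<'E'
import numpy as np, cv2
from station import status, viewer, job, manip
def shot(n):
    im,d=viewer.capture(n); return im,d,viewer.get_calibration(n)
def ray(c,u,v,shape=(420,560)):
    f=shape[0]/2/np.tan(np.radians(c["vertical_fov"])/2)
    x=np.array([(u-c["cx"])/f,(v-c["cy"])/f]);y=x.copy()
    for _ in range(30): y=x/(1+c["k1"]*(y@y))
    T=np.array(c["world_from_camera"]); return T[:3,3],T[:3,:3]@np.array([y[0],-y[1],-1.])
def at(c,u,v,depth): o,r=ray(c,u,v); return o+r*depth
def plane(c,u,v,z): o,r=ray(c,u,v); return o+r*(z-o[2])/r[2]
def cloud(d,c):
    f=210/np.tan(np.radians(c["vertical_fov"])/2)
    v,u=np.mgrid[:420,:560]; X=np.stack([(u-c["cx"])/f,(v-c["cy"])/f],-1);Y=X.copy()
    for _ in range(30): Y=X/(1+c["k1"]*(Y**2).sum(-1,keepdims=True))
    T=np.array(c["world_from_camera"])
    P=np.dstack([Y[...,0]*d,-Y[...,1]*d,-d])@T[:3,:3].T+T[:3,3]; P[d==0]=np.nan; return P
E
python3 - <<'E'
from h import *
for n in("top","side"):
    im,d,c=shot(n); cv2.imwrite(f"pics/{n}0.png",im); np.save(n+"0.npy",cloud(d,c)); print(c)
print(status.read_state(), manip.tcp_to_grasp)
E
```

```text
{'vertical_fov': 43.791983866198734, 'cx': 284.21316857188987, 'cy': 212.84192657478508, 'k1': -0.030978423769616844, 'world_from_camera': array([[-0.02131606,  0.99808894, -0.05800075,  0.41287083],
       [-0.99976715, -0.02147486, -0.00211585, -0.07133163],
       [-0.00335737,  0.05794214,  0.9983143 ,  1.62905164],
       [ 0.        ,  0.        ,  0.        ,  1.        ]])}
{'vertical_fov': 55.692490372657936, 'cx': 275.73498028151545, 'cy': 208.62682217452615, 'k1': -0.11053345374625793, 'world_from_camera': array([[ 0.99006466,  0.08672933, -0.11067965,  0.36298346],
       [-0.1402404 ,  0.55180148, -0.8220996 , -1.23844313],
       [-0.01022695,  0.82945353,  0.5584821 ,  0.90350349],
       [ 0.        ,  0.        ,  0.        ,  1.        ]])}
{'time': 0.1, 'qpos': array([ 9.06612437e-01,  3.13364015e-01,  1.49836260e+00,  1.25366689e-05,
        1.33099091e+00, -2.23395053e-01]), 'qvel': array([-1.40768479e-03,  6.45876853e-04, -2.54948620e-03,  9.11706490e-05,
        6.79160813e-04,  4.06173463e-04]), 'effort': array([ 1.62403325e-03, -4.12908447e+01, -2.60139620e+01, -2.21361615e-04,
        3.08951014e-03,  4.04997593e-05]), 'ee_pos': array([0.22385429, 0.474631  , 0.23080711]), 'ee_rot': array([-3.14049843e+00, -2.61077250e-04,  2.70080069e+00]), 'force': array([-0.28850699,  0.60169258,  0.37356613]), 'ft_torque': array([-0.02684201,  0.01985182, -0.02274992]), 'gripper_width': 0.08543601368142296} 0.0187
```

View pics/top0.png

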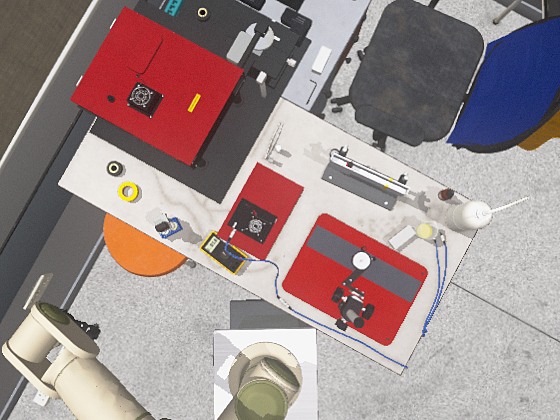

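View pics/side0.png

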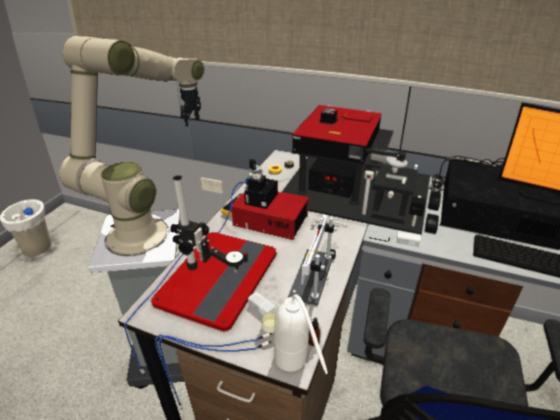

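The top view shows the carrier at about (168,228), the tape at (128,191), the rail on its stand at about (370,175), the beaker at (425,231) and the dropper at (446,195). In the side view the rail is at about (318,260) and the carrier is hidden behind the red box. Next I'll zoom in.

```bash
python3 - <<'E'
from h import *
t=cv2.imread("pics/top0.png");s=cv2.imread("pics/side0.png");P=np.load("top0.npy");S=np.load("side0.npy")
R=lambda a:cv2.resize(a,(400,300),interpolation=cv2.INTER_CUBIC)
m=np.vstack([np.hstack([R(t[203:253,135:202]),R(t[135:219,315:427])]),np.hstack([R(s[200:320,260:420]),R(s[150:240,200:320])])])
cv2.imwrite("pics/m0.png",m)
# height map of bench region, carrier cluster
for nm,(a,b,c,d) in dict(carrier=(203,253,140,195),rail=(135,215,315,415)).items():
    q=P[a:b,c:d]; ok=np.isfinite(q[...,2])&(q[...,2]>.02)
    print(nm,"z hist",np.histogram(q[ok][:,2],bins=np.arange(.02,.26,.01)))
Q=P[203:253,140:195]; np.set_printoptions(linewidth=250,precision=0,suppress=True)
print((Q[5:45:1,5:50:2,2]*1000))
print("bench z",np.nanmedian(P[205:215,185:200,2]))
E
```

```text
carrier z hist (array([31, 55, 39, 23, 11,  2, 67, 68,  9, 10, 43, 44,  0,  0,  0,  0,  0,
        0,  0,  0,  0,  0,  0]), array([0.02, 0.03, 0.04, 0.05, 0.06, 0.07, 0.08, 0.09, 0.1 , 0.11, 0.12,
       0.13, 0.14, 0.15, 0.16, 0.17, 0.18, 0.19, 0.2 , 0.21, 0.22, 0.23,
       0.24, 0.25]))
rail z hist (array([ 36,   3,   0,   0,   3,  25,  48,  53,  51, 112, 274, 203, 167,
       126,  91,  22,   1,   0,   0,   0,   0,   0,   0]), array([0.02, 0.03, 0.04, 0.05, 0.06, 0.07, 0.08, 0.09, 0.1 , 0.11, 0.12,
       0.13, 0.14, 0.15, 0.16, 0.17, 0.18, 0.19, 0.2 , 0.21, 0.22, 0.23,
       0.24, 0.25]))
[[   4.    6.   -7.    2.    1.   -2.   -1.   -2.   -7.   -7.    6.    6.    2.   -5.    3.   -3.    6.    1.   -3.   -3.    2.    4.    5.]
 [  -8.    1.    1.  -10.   -3.   -2.   -3.   -7.    1.   -7.   -7.   -3.   -3.   -2.    2.   -4.   -4.   -3.    0.    1.    2.    1.   -3.]
 [  -5.    2.    1.    3.   -2.    1.   -1.   -4.   -2.    2.   -3.   -2.   -0.   -2.    7.   -3.    2.   -4.   10.   -1.    1.    3.    2.]
 [   1.   -2.    4.   -3.   -0.   -2.   -2.  -10.   -0.   -4.   -3.   -7.  
[... 4474 characters left out ...]
 -272. -267. -277.    2.    1.   -1.   -3.    3.   -8.   -4.    5.    3.   -3.    2.    1.   -9.    0.]
 [-270. -271. -261. -271. -264. -269. -279. -267. -275. -271.   -6.   -0.    4.   -0.   -4.    4.    3.    3.    2.   -1.   -2.   -4.    0.]
 [-271. -278. -270. -264. -261. -275. -269. -278. -272. -274. -265.    1.   -1.    2.   -1.   -8.    3.   -3.    3.   -1.   -4.   -5.   -3.]
 [-269. -278. -278. -262. -267. -271. -272. -266. -270. -274. -272. -266.    4.   -1.    4.    2.    4.    6.   -1.   -5.    1.   -5.    0.]
 [-274. -278. -268. -275. -263. -276. -274. -270. -276. -273. -274. -265. -272.   -2.   -1.   -4.    7.   -4.    0.   -0.   -5.   -3.    0.]]
bench z -0.00024258962601031442
```

View pics/m0.png

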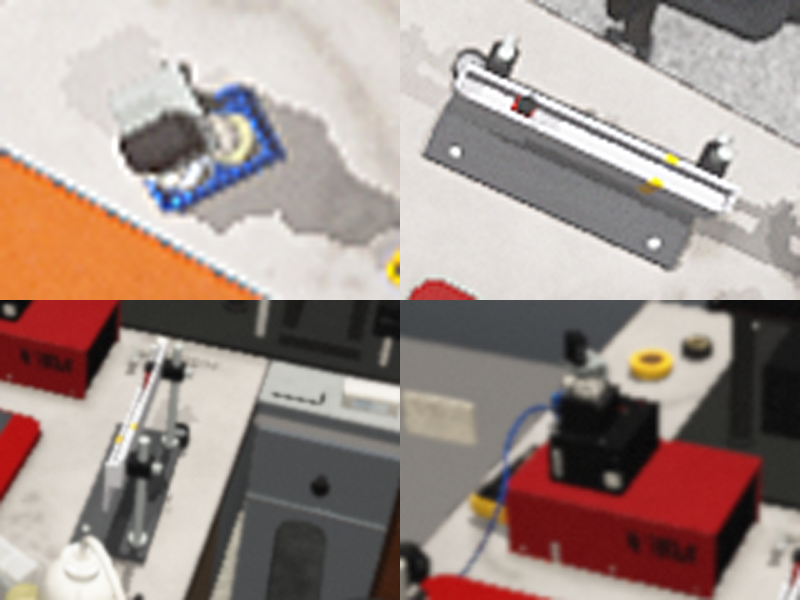

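```bash
python3 - <<'E'
from h import *
t=cv2.imread("pics/top0.png");P=np.load("top0.npy");c=viewer.get_calibration("top")
hsv=cv2.cvtColor(t,cv2.COLOR_BGR2HSV)
def reg(m,a,b,cc,d):
    o=np.zeros_like(m);o[a:b,cc:d]=m[a:b,cc:d];return o
def rect(m,z,name):
    v,u=np.nonzero(m); q=np.array([plane(c,a,b,z)[:2] for a,b in zip(u,v)])*1000
    r=cv2.minAreaRect(q.astype(np.float32)); print(name,len(q),"mean",q.mean(0).round(1),"rect",np.round(r[0],1),np.round(r[1],1),round(r[2],1)); return q
Z=P[...,2]
rect(reg(Z>.12,203,253,140,195),.132,"grip top")
rect(reg((Z>.078)&(Z<.106)&(hsv[...,1]<60)&(hsv[...,2]>100),203,235,140,195),.09,"bridge")
bl=reg((hsv[...,0]>100)&(hsv[...,0]<125)&(hsv[...,1]>130),203,253,140,195); rect(bl&(Z>.022)&(Z<.045),.036,"blue")
base=reg((abs(Z-.012)<.012)&(hsv[...,2]<115)&(hsv[...,2]>50),150,215,315,400)
n,l,s,_=cv2.connectedComponentsWithStats(base.astype(np.uint8)); base=l==1+s[1:,4].argmax(); rect(base,.012,"base"); print(s[1:,:].tolist()[:5])
y=reg((hsv[...,0]>20)&(hsv[...,0]<35)&(hsv[...,1]>120),160,215,370,415)
n,l,s,ct=cv2.connectedComponentsWithStats(y.astype(np.uint8))
for i in range(1,n): print("yel",s[i],ct[i],[np.round(plane(c,*ct[i],z)*1000,1)[:2] for z in(.139,.163)],np.nanmedian(P[l==i],0))
r=reg(((hsv[...,0]<8)|(hsv[...,0]>172))&(hsv[...,1]>120),150,180,335,360)
n,l,s,ct=cv2.connectedComponentsWithStats(r.astype(np.uint8))
for i in range(1,n): print("red",s[i],ct[i],np.round(plane(c,*ct[i],.155)*1000,1))
# bystanders etc: heights along the way
for nm,(a,b,cc,d) in dict(redbox=(165,260,225,300),meter=(228,275,200,250),scope=(210,345,280,430),bigbox=(10,170,70,245),tape=(175,205,115,142),spray=(190,240,400,500),tool=(120,165,260,290)).items():
    q=P[a:b,cc:d].reshape(-1,3); q=q[q[:,2]>.02]; print(nm,np.nanpercentile(q,[1,99],axis=0).round(3).tolist(), q[:,2].max().round(3))
big=P[(Z>.19)&(P[...,0]>.2)&(P[...,1]<.38)]; print("tall",len(big),big.min(0),big.max(0))
E
```

```text
grip top 87 mean [470.  286.4] rect [469.9 286. ] [20.7 34.7] 25.4
bridge 132 mean [488.  294.2] rect [480.9 293.3] [49.3 40.9] 26.0
blue 39 mean [461.4 276.3] rect [468.2 286.5] [40.1 62.9] 28.6
base 185 mean [ 589.8 -337.7] rect [ 590.8 -335.6] [181.9  12.1] 64.1
[[337, 150, 2, 2, 2], [380, 150, 2, 1, 2], [330, 154, 1, 3, 3], [328, 164, 1, 2, 2], [363, 165, 1, 1, 1]]
yel [390 178   3   3   6] [390.66666667 179.16666667] [array([ 589.6, -375.6]), array([ 586.8, -370.7])] [ 0.58755948 -0.37216481  0.15829641]
yel [384 185   4   3   8] [385.875 185.75 ] [array([ 571. , -361.2]), array([ 568.4, -356.6])] [ 0.57225198 -0.36313688  0.12864124]
red [346 162   3   5   6] [347.16666667 164.16666667] [ 633.2 -250.   155. ]
red [350 167   1   1   1] [350. 167.] [ 624.9 -257.9  155. ]
redbox [[0.37, -0.107, 0.025], [0.636, 0.107, 0.208]] 0.216
meter [[0.332, 0.035, 0.022], [0.459, 0.184, 0.199]] 0.212
scope [[0.12, -0.493, 0.021], [0.491, -0.067, 0.324]] 0.371
bigbox [[0.644, 0.038, 0.023], [1.123, 0.556, 0.452]] 0.507
tape [[0.559, 0.39, 0.02], [0.614, 0.444, 0.028]] 0.029
spray [[0.42, -0.639, 0.023], [0.559, -0.414, 0.25]] 0.261
tool [[0.647, -0.062, 0.02], [0.793, 0.0, 0.1]] 0.105
tall 18529 [ 0.20003715 -0.72478357  0.19007635] [1.11273882 0.37996949 0.55668036]
```

```bash
cat >> h.py <<'E'
def proj(c,p):
    T=np.array(c["world_from_camera"]);q=(np.asarray(p)-T[:3,3])@T[:3,:3]
    s=np.stack([q[...,0],-q[...,1]],-1)/-q[...,2:3]; s=s*(1+c["k1"]*(s**2).sum(-1,keepdims=True))
    return s*210/np.tan(np.radians(c["vertical_fov"])/2)+[c["cx"],c["cy"]]
def ortho(im,c,o,yaw,xs,ys,z):
    x,y=np.meshgrid(xs,ys,indexing="ij"); cs,sn=np.cos(yaw),np.sin(yaw)
    p=np.stack([o[0]+cs*x-sn*y,o[1]+sn*x+cs*y,np.full_like(x,z)],-1)
    uv=proj(c,p).astype(np.float32); return cv2.remap(im,uv[...,0],uv[...,1],cv2.INTER_CUBIC)
E
python3 - <<'E'
from h import *
t=cv2.imread("pics/top0.png");c=viewer.get_calibration("top")
g=cv2.cvtColor(t,cv2.COLOR_BGR2GRAY)
for (u,v) in ((330,177),(386,203)):
    w=g[v-3:v+4,u-3:u+4].astype(float); w=np.clip(w-np.median(w)-15,0,None); yy,xx=np.mgrid[v-3:v+4,u-3:u+4]
    print("dot",plane(c,(w*xx).sum()/w.sum(),(w*yy).sum()/w.sum(),.012)*1000,w.sum())
o=np.array([.575,-.305]);yaw=np.radians(-25.5)
xs=np.arange(-.09,.07,.001);ys=np.arange(-.15,.15,.001)
A=[cv2.rotate(ortho(t,c,o,yaw,xs,ys,z),cv2.ROTATE_180) for z in(.012,.139)]
for a in A:
    for k in range(0,160,20): cv2.line(a,(0,159-(k-0)),(4,159-k),(0,0,255),1)
    for k in range(0,300,50): cv2.line(a,(299-k,0),(299-k,4),(0,0,255),1)
cv2.imwrite("pics/o.png",cv2.resize(np.vstack(A),None,fx=1.8,fy=1.8))
E
```

```text
dot [ 615.49350026 -212.94134033   12.        ] 666.0
dot [ 531.69272617 -383.50584553   12.        ] 769.0
```

View pics/o.png

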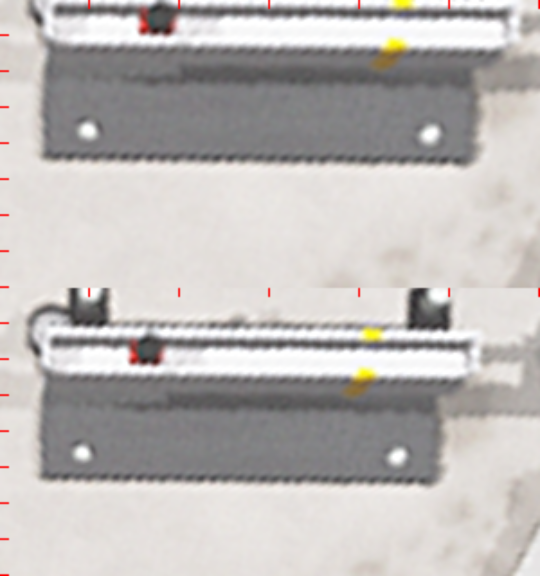

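```bash
python3 - <<'E'
from h import *
t=cv2.imread("pics/top0.png");c=viewer.get_calibration("top")
g=cv2.cvtColor(t,cv2.COLOR_BGR2GRAY)
o=np.array([.5736,-.2982]);yaw=np.radians(-25.8)
xs=np.arange(-.09,.07,.0005);ys=np.arange(-.15,.15,.002)
def edge(z,lo,hi,sgn,y0,y1):
    a=ortho(g,c,o,yaw,xs,ys,z).astype(float); a=cv2.GaussianBlur(a,(1,9),0)
    m=(xs>lo)&(xs<hi); d=np.diff(a[m],axis=0)*sgn; k=np.clip(d,0,None); k[k<.5*k.max(0)]=0
    e=(k*xs[m][:-1,None]).sum(0)/k.sum(0); s=(ys>y0)&(ys<y1)&np.isfinite(e)
    p=np.polyfit(ys[s],e[s],1); r=e[s]-np.polyval(p,ys[s]); s2=abs(r)<.002; p=np.polyfit(ys[s][s2],e[s][s2],1)
    print(z,"slope deg",np.degrees(p[0]).round(2),"x at 0 mm",(p[1]*1000).round(2),"res",(r.std()*1000).round(2))
edge(.012,-.06,-.03,-1,-.11,.11)
for z in(.139,): edge(z,-.03,.0,1,-.1,.1)
def prof(z,x0,x1):
    a=ortho(g,c,o,yaw,np.arange(x0,x1,.001),np.arange(-.15,.15,.001),z).mean(0); return a
a=prof(.012,-.04,-.02); d=np.diff(a); Y=np.arange(-.15,.15,.001)
print("base ends",Y[d.argmin()],Y[d.argmax()])
print("rail x profile z=.139",np.round(ortho(g,c,o,yaw,np.arange(-.03,.05,.002),np.arange(-.03,.02,.001),.139).mean(1)))
print("rail x profile z=.163",np.round(ortho(g,c,o,yaw,np.arange(-.03,.05,.002),np.arange(-.03,.02,.001),.163).mean(1)))
# depth heights across the rail (stand x, z)
P=np.load("top0.npy")[135:219,315:427].reshape(-1,3); q=P-[*o,0]; X=q[:,0]*np.cos(yaw)+q[:,1]*np.sin(yaw);Yy=-q[:,0]*np.sin(yaw)+q[:,1]*np.cos(yaw)
for x in np.arange(-.03,.044,.003):
    s=(abs(X-x)<.0015)&(abs(Yy)<.1)&(Yy<.02); 
    if s.sum(): print(round(x,3),s.sum(),np.round(np.nanpercentile(q[s,2],[10,50,90]),3))
hsv=cv2.cvtColor(ortho(t,c,o,yaw,np.arange(-.03,.04,.001),ys:=np.arange(-.1,.1,.0005),.145),cv2.COLOR_BGR2HSV)
yel=(hsv[...,0]>18)&(hsv[...,0]<36)&(hsv[...,1]>110); red=((hsv[...,0]<8)|(hsv[...,0]>172))&(hsv[...,1]>120)
for m in(yel,red): v,u=np.nonzero(m); print([ (round(np.percentile(ys[u],k)*1000,1)) for k in(2,50,98)], (v.min()-30,v.max()-30))
E
```

```text
0.012 slope deg 0.15 x at 0 mm -45.89 res 6.3
0.139 slope deg 0.06 x at 0 mm -29.67 res 2.71
base ends -0.13799999999999998 -0.13299999999999998
rail x profile z=.139 [119. 128. 127. 127. 127. 128. 130. 130. 131. 131. 129. 130. 130. 130.
 128. 128. 129. 123. 106.  91.  90.  93. 102. 116. 123. 116. 104. 143.
 224. 255. 251. 246. 249. 254. 251. 185.  94. 110. 201. 253.]
rail x profile z=.163 [127. 127. 127. 128. 130. 130. 131. 131. 129. 130. 130. 130. 129. 128.
 129. 123. 106.  91.  90.  94. 103. 117. 123. 114. 106. 157. 236. 255.
 249. 246. 250. 255. 243. 152.  85. 137. 228. 253. 198. 135.]
-0.03 36 [-0.004  0.001  0.004]
-0.027 37 [-0.005 -0.001  0.003]
-0.024 38 [-0.004 -0.001  0.003]
-0.021 35 [-0.005 -0.001  0.004]
-0.018 33 [-0.006 -0.001  0.002]
-0.015 53 [-0.005  0.001  0.012]
-0.012 41 [-0.     0.009  0.017]
-0.009 36 [0.005 0.009 0.014]
-0.006 37 [0.007 0.011 0.015]
-0.003 37 [0.005 0.01  0.016]
-0.0 37 [0.008 0.011 0.017]
0.003 42 [0.006 0.011 0.017]
0.006 32 [0.006 0.011 0.015]
0.009 42 [0.006 0.011 0.014]
0.012 34 [0.005 0.011 0.017]
0.015 38 [0.009 0.012 0.016]
0.018 34 [0.007 0.01  0.016]
0.021 40 [0.007 0.012 0.016]
0.024 39 [0.007 0.012 0.016]
0.027 194 [0.012 0.103 0.134]
0.03 81 [0.009 0.097 0.137]
0.033 49 [0.005 0.012 0.129]
0.036 80 [0.009 0.118 0.125]
0.039 52 [0.006 0.122 0.125]
0.042 84 [0.12  0.129 0.159]
[np.float64(-62.5), np.float64(-55.5), np.float64(-49.0)] (np.int64(14), np.int64(28))
[np.float64(56.9), np.float64(69.0), np.float64(71.5)] (np.int64(31), np.int64(39))
```

```bash
python3 - <<'E'
from h import *
t=cv2.imread("pics/top0.png");c=viewer.get_calibration("top")
g=cv2.cvtColor(t,cv2.COLOR_BGR2GRAY)
o=np.array([.5736,-.2982]);yaw=np.radians(-26)
ys=np.arange(-.15,.15,.002)
def edge(z,lo,hi,sgn,y0,y1):
    xs=np.arange(lo,hi,.0005)
    a=ortho(g,c,o,yaw,xs,ys,z).astype(float)
    k=np.clip(np.diff(a,axis=0)*sgn,0,None); k[k<.3*k.max(0)]=0
    e=(k*(xs[:-1,None]+.00025)).sum(0)/k.sum(0); s=(ys>y0)&(ys<y1)&np.isfinite(e); Y=ys[s];E=e[s]
    for _ in range(3): p=np.polyfit(Y,E,1); r=E-np.polyval(p,Y); m=abs(r)<2*r.std()+1e-5; Y,E=Y[m],E[m]
    print(z,"yaw",(np.degrees(yaw-p[0])).round(2),"x at 0 mm",(p[1]*1000).round(2),"res",(r.std()*1000).round(2),len(Y))
edge(.012,-.026,-.004,-1,-.11,.11)
edge(.139,.018,.032,1,-.1,.1)
edge(.139,.019,.032,1,-.05,.05)
edge(.163,.034,.044,-1,-.1,.04)
edge(.125,.036,.046,-1,-.1,.04)
edge(.163,.034,.046,1,-.1,.04)
Y=np.arange(-.15,.15,.001)
a=ortho(g,c,o,yaw,np.arange(-.005,.010,.001),Y,.012).mean(0);d=np.diff(a);print("base ends",[(round(Y[i]*1000),round(d[i])) for i in np.argsort(-abs(d))[:8]])
E
```

```text
0.012 yaw -26.13 x at 0 mm -16.6 res 0.3 107
0.139 yaw -26.11 x at 0 mm 24.91 res 0.25 94
0.139 yaw -26.04 x at 0 mm 24.95 res 0.23 49
0.163 yaw -26.0 x at 0 mm 35.66 res 0.17 64
0.125 yaw -25.96 x at 0 mm 42.79 res 0.32 69
0.163 yaw -26.14 x at 0 mm 40.68 res 0.14 64
base ends [(120, 25), (119, 24), (90, 22), (-100, 22), (91, 21), (-101, 19), (121, 18), (-92, -17)]<stdin>:10: RuntimeWarning: invalid value encountered in divide
```

```bash
cat >> h.py <<'E'
from scipy.spatial.transform import Rotation as Ro
def rows(targets,hand,start=None):
    """targets: list of (x,y,z,yaw_deg,n) ; tool kept pointing straight down; prints rows"""
    s=status.read_state(); p=np.array(s["ee_pos"] if start is None else start[:3]); R=Ro.from_euler("xyz",s["ee_rot"]) if start is None else Ro.from_euler("xyz",[180,0,start[3]],degrees=True)
    out=[]
    for x,y,z,w,n in targets:
        p0=p.copy();R1=Ro.from_euler("xyz",[180,0,w],degrees=True);rv=(R.inv()*R1).as_rotvec()
        for k in range(n):
            g=p0+(np.array([x,y,z])-p0)*(k+1)/n
            d=R.inv().apply(g-p)*100; d=np.round(d,2); r=np.round(np.degrees(rv)/n,2)
            out.append(" ".join(f"{v:g}" for v in [*d,*r,hand])); p=p+R.apply(d/100); R=R*Ro.from_rotvec(np.radians(r))
    print("; ".join(out)); print(len(out),"rows, end",p.round(4),R.as_euler("xyz",degrees=True).round(2))
E
python3 - <<'E'
from h import *
P=np.load("top0.npy"); q=P.reshape(-1,3)
for z in(.22,.26,.3,.34): 
    s=q[(q[:,2]>z)&(q[:,0]>.2)&(q[:,1]<.3)&(q[:,0]<.66)&(q[:,1]>-.5)]; print(z,len(s), s.min(0).round(2) if len(s) else "", s.max(0).round(2) if len(s) else "")
    s=s[(s[:,0]>.42)]; print("   x>.42",len(s), s.min(0).round(2) if len(s) else "", s.max(0).round(2) if len(s) else "")
rows([(.47,.286,.2,206,8),(.47,.286,.15,206,3)],0)
rows([(.47,.286,.097,206,6)],0,start=(.47,.286,.15,206))
E
```

```text
0.22 592 [ 0.21 -0.26  0.22] [0.66 0.24 0.37]
   x>.42 406 [0.62 0.15 0.22] [0.66 0.24 0.3 ]
0.26 491 [ 0.21 -0.26  0.26] [0.66 0.24 0.37]
   x>.42 330 [0.62 0.15 0.26] [0.66 0.24 0.3 ]
0.3 134 [ 0.21 -0.26  0.3 ] [ 0.23 -0.23  0.37]
   x>.42 0  
0.34 108 [ 0.21 -0.26  0.34] [ 0.23 -0.23  0.37]
   x>.42 0  
-3.79 -0.82 0.38 -0.01 -0.01 -6.41 0; -3.67 -1.24 0.39 -0.01 -0.01 -6.41 0; -3.52 -1.64 0.39 -0.01 -0.01 -6.41 0; -3.3 -2.02 0.38 -0.01 -0.01 -6.41 0; -3.06 -2.38 0.39 -0.01 -0.01 -6.41 0; -2.78 -2.7 0.39 -0.01 -0.01 -6.41 0; -2.46 -3 0.38 -0.01 -0.01 -6.41 0; -2.1 -3.25 0.39 -0.01 -0.01 -6.41 0; 0 -0 1.67 0 0.01 0.01 0; 0 -0 1.66 0 0.01 0.01 0; -0 -0.01 1.67 0 0.01 0.01 0
11 rows, end [0.47  0.286 0.15 ] [ 1.7999e+02  1.0000e-02 -1.5401e+02]
-0 -0 0.88 0 0 0 0; -0 -0 0.89 0 0 0 0; -0 -0 0.88 0 0 0 0; -0 -0 0.88 0 0 0 0; -0 -0 0.89 0 0 0 0; -0 -0 0.88 0 0 0 0
6 rows, end [0.47  0.286 0.097] [ 180.    0. -154.]
```

Call:
{"name": "servo_tool", "arguments": {
  "motion": "-3.79 -0.82 0.38 0 0 -6.41 0; -3.67 -1.24 0.39 0 0 -6.41 0; -3.52 -1.64 0.39 0 0 -6.41 0; -3.3 -2.02 0.38 0 0 -6.41 0; -3.06 -2.38 0.39 0 0 -6.41 0; -2.78 -2.7 0.39 0 0 -6.41 0; -2.46 -3 0.38 0 0 -6.41 0; -2.1 -3.25 0.39 0 0 -6.41 0; 0 0 1.67 0 0 0 0; 0 0 1.67 0 0 0 0; 0 0 1.67 0 0 0 0; 0 0 0 0 0 0 0"
}}

```text
time: 1.6
ee_pos: [0.4695, 0.286, 0.1492]
ee_rot: [3.141, -0.003, -2.687]
force: [0.6, -0.4, 0.6]
gripper_width: 0.0857
```

```bash
python3 - <<'E'
from h import *
s=status.read_state(); print(s["time"],s["ee_pos"],np.degrees(s["ee_rot"]),s["force"])
rows([(.47,.286,.097,206,8)],0)
E
```

```text
1.6 [0.46947643 0.28597914 0.14915234] [ 1.79979132e+02 -1.61916469e-01 -1.53977872e+02] [ 0.62306402 -0.40412336  0.5591828 ]
-0.01 -0 0.65 0 -0.02 0 0; -0.01 -0.01 0.65 0 -0.02 0 0; -0 0 0.66 0 -0.02 0 0; -0.01 -0 0.65 0 -0.02 0 0; -0.01 -0 0.65 0 -0.02 0 0; -0 -0.01 0.65 0 -0.02 0 0; -0.01 -0 0.65 0 -0.02 0 0; -0.01 -0 0.66 0 -0.02 0 0
8 rows, end [0.47  0.286 0.097] [ 179.98   -0.   -153.98]
```

Call:
{"name": "servo_tool", "arguments": {
  "motion": "0 0 0.65 0 0 0 0; 0 0 0.65 0 0 0 0; 0 0 0.65 0 0 0 0; 0 0 0.65 0 0 0 0; 0 0 0.65 0 0 0 0; 0 0 0.65 0 0 0 0; 0 0 0.65 0 0 0 0; 0 0 0.6 0 0 0 0; 0 0 0 0 0 0 0; 0 0 0 0 0 0 0.3; 0 0 0 0 0 0 0.5; 0 0 0 0 0 0 0.7"
}}

```text
time: 3.1
ee_pos: [0.4703, 0.2864, 0.0991]
ee_rot: [3.142, 0.001, -2.687]
force: [-0.4, 0.1, 7.9]
gripper_width: 0.0333
```

Call:
{"name": "servo_tool", "arguments": {
  "motion": "0 0 0 0 0 0 0.8; 0 0 0 0 0 0 1; 0 0 0 0 0 0 1; 0 0 0 0 0 0 1; 0 0 0 0 0 0 1; 0 0 0 0 0 0 1"
}}

```text
time: 3.85
ee_pos: [0.4703, 0.2864, 0.0991]
ee_rot: [3.142, 0.001, -2.687]
force: [-0.5, 1.8, 4.4]
gripper_width: 0.0335
```

Call:
{"name": "servo_tool", "arguments": {
  "motion": "0 0 -1 0 0 0 1; 0 0 -2 0 0 0 1; 0 0 -4 0 0 0 1; 0 0 -4 0 0 0 1; 0 0 -4 0 0 0 1; 0 0 -4 0 0 0 1; 0 0 -4 0 0 0 1; 0 0 -3 0 0 0 1; 0 0 -2 0 0 0 1; 0 0 -1 0 0 0 1; 0 0 0 0 0 0 1; 0 0 0 0 0 0 1"
}}

```text
time: 5.35
ee_pos: [0.4699, 0.2861, 0.3877]
ee_rot: [3.141, -0.002, -2.687]
force: [-0.0, 0.6, -3.0]
gripper_width: 0.0337
```

```bash
python3 - <<'E'
from h import *
s=status.read_state(); print(s["time"],s["ee_pos"],np.degrees(s["ee_rot"]),s["force"],s["gripper_width"])
# stand frame helper: grip target so tongue over channel at mark
S=np.array([.6013,-.3118]);yw=np.radians(-26.1);ex=np.array([np.cos(yw),np.sin(yw)]);ey=np.array([-ex[1],ex[0]])
for off in(-60,):
    tg=S+ex*(.0035-.034)+ey*off/1000; print("grip target",tg)
x,y=tg
rows([(.50,.15,.37,188,5),(.52,-.1,.37,172,6)],1)
rows([(x-.02,y+.01,.37,153.9,7),(x-.0,y,.30,153.9,4)],1,start=(.52,-.1,.37,172))
E
```

```text
5.35 [0.46994119 0.28612281 0.38774466] [ 1.79989682e+02 -1.13678961e-01 -1.53977437e+02] [-0.01104066  0.5589384  -3.02751706] 0.03366051578291858
grip target [ 0.54751381 -0.35226351]
0.65 -2.71 0.36 -0 -0.02 3.6 1; 0.49 -2.75 0.35 -0 -0.02 3.6 1; 0.3 -2.77 0.36 -0 -0.02 3.6 1; 0.14 -2.78 0.35 -0 -0.02 3.6 1; -0.04 -2.79 0.36 -0 -0.02 3.6 1; 0.25 -4.17 0 -0 -0 2.67 1; 0.06 -4.18 0 -0 -0 2.67 1; -0.14 -4.18 0 -0 -0 2.67 1; -0.33 -4.17 0 -0 -0 2.67 1; -0.53 -4.14 0 -0 -0 2.67 1; -0.72 -4.12 0 -0 -0 2.67 1
11 rows, end [ 0.52 -0.1   0.37] [-1.7999e+02 -1.0000e-02  1.7200e+02]
-0.59 -3.41 -0 0 -0 2.59 1; -0.74 -3.38 -0 0 -0 2.59 1; -0.89 -3.35 -0 0 -0 2.59 1; -1.05 -3.3 -0 0 -0 2.59 1; -1.19 -3.25 -0 0 -0 2.59 1; -1.34 -3.2 -0 0 -0 2.59 1; -1.48 -3.13 -0 0 -0 2.59 1; -0.56 -0 1.75 -0 -0 -0.01 1; -0.56 -0.01 1.75 -0 -0 -0.01 1; -0.56 -0 1.75 -0 -0 -0.01 1; -0.55 -0 1.75 -0 -0 -0.01 1
11 rows, end [ 0.5475 -0.3522  0.3   ] [180.     0.   153.91]
```

Call:
{"name": "servo_tool", "arguments": {
  "motion": "0.65 -2.71 0.36 0 0 3.6 1; 0.49 -2.75 0.35 0 0 3.6 1; 0.3 -2.77 0.36 0 0 3.6 1; 0.14 -2.78 0.35 0 0 3.6 1; -0.04 -2.79 0.36 0 0 3.6 1; 0.25 -4.17 0 0 0 2.67 1; 0.06 -4.18 0 0 0 2.67 1; -0.14 -4.18 0 0 0 2.67 1; -0.33 -4.17 0 0 0 2.67 1; -0.53 -4.14 0 0 0 2.67 1; -0.72 -4.12 0 0 0 2.67 1; 0 0 0 0 0 0 1"
}}

```text
time: 6.85
ee_pos: [0.52, -0.1021, 0.3696]
ee_rot: [3.141, -0.002, 2.998]
force: [0.3, -0.2, -2.4]
gripper_width: 0.0329
```

Call:
{"name": "servo_tool", "arguments": {
  "motion": "-0.59 -3.41 0 0 0 2.59 1; -0.74 -3.38 0 0 0 2.59 1; -0.89 -3.35 0 0 0 2.59 1; -1.05 -3.3 0 0 0 2.59 1; -1.19 -3.25 0 0 0 2.59 1; -1.34 -3.2 0 0 0 2.59 1; -1.48 -3.13 0 0 0 2.59 1; -0.56 0 1.75 0 0 0 1; -0.56 0 1.75 0 0 0 1; -0.56 0 1.75 0 0 0 1; -0.55 0 1.75 0 0 0 1; 0 0 0 0 0 0 1"
}}

```text
time: 8.35
ee_pos: [0.5478, -0.3515, 0.2991]
ee_rot: [3.141, -0.003, 2.686]
force: [-0.2, -0.5, -1.4]
gripper_width: 0.0335
```

```bash
python3 - <<'E'
from h import *
s=status.read_state(); print(s["time"],s["ee_pos"],np.degrees(s["ee_rot"]),s["force"],s["gripper_width"])
rows([(.5475,-.3523,.215,153.9,6)],1)
im,d,c=shot("top"); im2,d2,c2=shot("side")
R=lambda a:cv2.resize(a,(400,300),interpolation=cv2.INTER_CUBIC)
cv2.imwrite("pics/p1.png",np.hstack([R(im[135:219,335:447]),R(im2[180:300,250:410])]))
E
```

```text
8.35 [ 0.54780126 -0.35154952  0.29914577] [ 1.79947380e+02 -1.72230635e-01  1.53902168e+02] [-0.20512473 -0.48469913 -1.40744577] 0.033514563112307445
-0.01 -0.01 1.4 0.01 -0.03 0 1; 0 -0.02 1.4 0.01 -0.03 0 1; -0 -0.01 1.41 0.01 -0.03 0 1; -0.01 -0.02 1.4 0.01 -0.03 0 1; 0 -0.01 1.4 0.01 -0.03 0 1; -0 -0.01 1.4 0.01 -0.03 0 1
6 rows, end [ 0.5475 -0.3523  0.215 ] [-1.7999e+02  1.0000e-02  1.5390e+02]
```

View pics/p1.png

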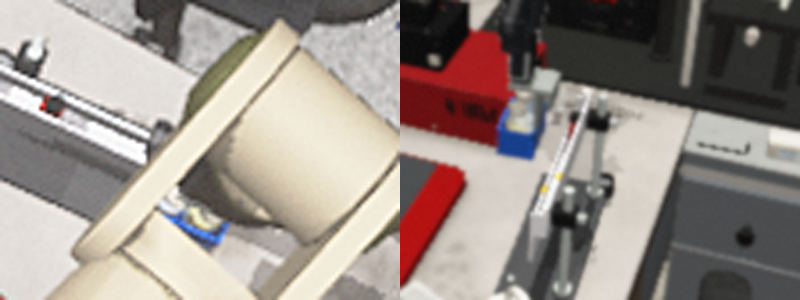

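The crop shows the wrist hiding the hook from above. In the side view the carrier hangs upright with its hook facing the rail, so I'll go down by feel.

Call:
{"name": "servo_tool", "arguments": {
  "motion": "0 -0.02 1.4 0 0 0 1; 0 -0.02 1.4 0 0 0 1; 0 -0.02 1.4 0 0 0 1; 0 -0.02 1.4 0 0 0 1; 0 -0.01 1.4 0 0 0 1; 0 0 1 0 0 0 1; 0 0 0.4 0 0 0 1; 0 0 0 0 0 0 1; 0 0 0 0 0 0 1"
}}

```text
time: 9.57
ee_pos: [0.5475, -0.3529, 0.2176]
ee_rot: [-3.141, 0.001, 2.686]
force: [0.5, 0.3, -2.3]
gripper_width: 0.0334
```

Call:
{"name": "servo_tool", "arguments": {
  "motion": "0 0 0.2 0 0 0 1; 0 0 0.2 0 0 0 1; 0 0 0.2 0 0 0 1; 0 0 0.2 0 0 0 1; 0 0 0.2 0 0 0 1; 0 0 0.2 0 0 0 1; 0 0 0 0 0 0 1; 0 0 0 0 0 0 1"
}}

```text
time: 10.58
ee_pos: [0.5474, -0.3529, 0.2051]
ee_rot: [-3.142, 0.0, 2.686]
force: [-0.1, -1.1, -2.2]
gripper_width: 0.0332
```

```bash
python3 - <<'E'
from h import *
s=status.read_state(); print(s["time"],s["ee_pos"],np.degrees(s["ee_rot"]),s["force"],s["gripper_width"])
im,d,c=shot("side")
a=cv2.resize(im[215:275,295:375],(800,600),interpolation=cv2.INTER_CUBIC); cv2.imwrite("pics/p2.png",a)
E
```

```text
10.575 [ 0.54738734 -0.35285002  0.20506679] [-1.79995829e+02  5.41523756e-03  1.53875430e+02] [-0.13977755 -1.08784787 -2.17188328] 0.03322913429958988
```

View pics/p2.png

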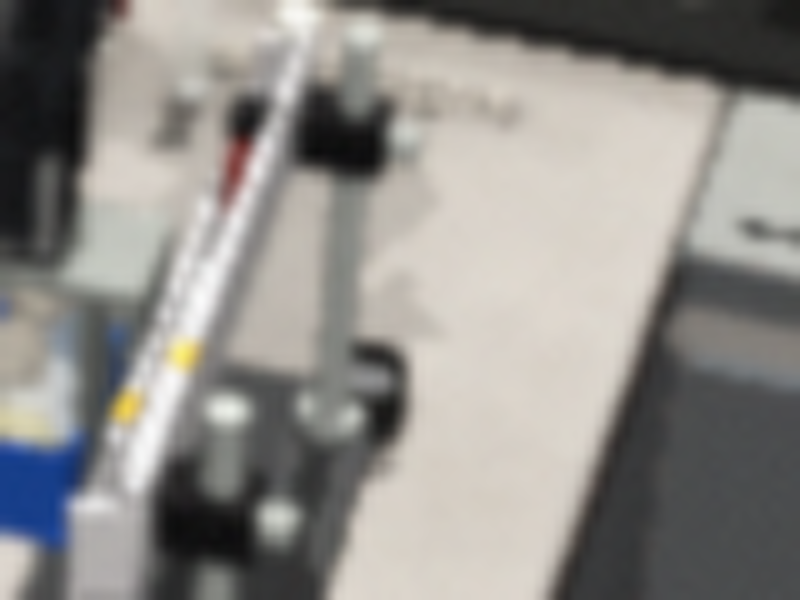

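```bash
python3 - <<'E'
from h import *
c=viewer.get_calibration("side"); s=status.read_state(); p=s["ee_pos"]
yw=np.radians(-26.1);R=Ro.from_euler("z",yw).as_matrix()
cr=lambda q:((proj(c,q)-[295,215])*10+4.5).round(0)
o=p-np.array([0,0,.099])
for q in [(37,-20,90),(37,20,90),(37,-20,82),(37,-20,62),(31,-20,62),(10,-17,132)]: print("carrier",q,cr(o+R@(np.array(q)/1000)))
S=np.array([.6013,-.3118,0])
for dx,dz in((0,0),(3.5,0),(3.5,6),(3.5,-6)):
    L=[(-10+dx,-120,139+dz),(-6+dx,-120,139+dz),(-8+dx,-60,139+dz),(6+dx,-60,163+dz),(6+dx,-120,163+dz),(6+dx,120,163+dz)]
    print(dx,dz,[cr(S+R@(np.array(q)/1000)).tolist() for q in L])
im=cv2.imread("pics/p2.png");h=cv2.cvtColor(im,cv2.COLOR_BGR2HSV);m=((h[...,0]>15)&(h[...,0]<36)&(h[...,1]>150)&(h[...,2]>150)).astype(np.uint8);m[:,:100]=0
n,l,st,ct=cv2.connectedComponentsWithStats(m); print([(st[i],ct[i].round()) for i in range(1,n) if st[i,4]>80])
E
```

```text
carrier (37, -20, 90) [148. 292.]
carrier (37, 20, 90) [181. 208.]
carrier (37, -20, 82) [147. 314.]
carrier (37, -20, 62) [144. 368.]
carrier (31, -20, 62) [124. 364.]
carrier (10, -17, 132) [ 62. 149.]
0 0 [[49.0, 521.0], [62.0, 524.0], [109.0, 391.0], [158.0, 337.0], [106.0, 469.0], [291.0, -0.0]]
3.5 0 [[61.0, 524.0], [74.0, 527.0], [120.0, 393.0], [170.0, 340.0], [118.0, 471.0], [302.0, 1.0]]
3.5 6 [[61.0, 508.0], [75.0, 511.0], [121.0, 378.0], [171.0, 324.0], [119.0, 455.0], [303.0, -14.0]]
3.5 -6 [[60.0, 540.0], [74.0, 542.0], [120.0, 409.0], [169.0, 355.0], [118.0, 487.0], [301.0, 16.0]]
[(array([118, 400,  15,  14, 168], dtype=int32), array([125., 407.]))]
```

Call:
{"name": "servo_tool", "arguments": {
  "motion": "-0.08 0 0.2 0 0 0 1; 0 0 0.3 0 0 0 1; 0 0 0.3 0 0 0 1; 0 0 0.3 0 0 0 1; 0 0 0.3 0 0 0 1; 0 0 0.3 0 0 0 1; 0 0 0.2 0 0 0 1; 0 0 0.1 0 0 0 1; 0 0 0 0 0 0 1; 0 0 0 0 0 0 1"
}}

```text
time: 11.88
ee_pos: [0.5481, -0.3532, 0.1851]
ee_rot: [-3.142, 0.0, 2.686]
force: [0.5, 0.2, -2.1]
gripper_width: 0.0332
```

Call:
{"name": "servo_tool", "arguments": {
  "motion": "0 0 0.1 0 0 0 1; 0 0 0.1 0 0 0 1; 0 0 0.1 0 0 0 1; 0 0 0.1 0 0 0 1; 0 0 0.1 0 0 0 1; 0 0 0.1 0 0 0 1; 0 0 0 0 0 0 1; 0 0 0 0 0 0 1"
}}

```text
time: 12.88
ee_pos: [0.5481, -0.3532, 0.179]
ee_rot: [-3.142, 0.0, 2.686]
force: [0.1, -0.8, -2.9]
gripper_width: 0.033
```

Call:
{"name": "servo_tool", "arguments": {
  "motion": "0 0 0.1 0 0 0 1; 0 0 0.1 0 0 0 1; 0 0 0.1 0 0 0 1; 0 0 0.1 0 0 0 1; 0 0 0 0 0 0 1; 0 0 0 0 0 0 1"
}}

```text
time: 13.62
ee_pos: [0.5481, -0.3532, 0.175]
ee_rot: [-3.142, 0.0, 2.686]
force: [-0.1, -0.1, -2.5]
gripper_width: 0.0331
```

Call:
{"name": "servo_tool", "arguments": {
  "motion": "0 0 0.1 0 0 0 1; 0 0 0.1 0 0 0 1; 0 0 0.1 0 0 0 1; 0 0 0.1 0 0 0 1; 0 0 0 0 0 0 1; 0 0 0 0 0 0 1"
}}

```text
time: 14.38
ee_pos: [0.5481, -0.3532, 0.1709]
ee_rot: [3.142, 0.0, 2.686]
force: [1.5, -0.9, -3.3]
gripper_width: 0.0331
```

Call:
{"name": "servo_tool", "arguments": {
  "motion": "0 0 0.1 0 0 0 1; 0 0 0.1 0 0 0 1; 0 0 0.1 0 0 0 1; 0 0 0 0 0 0 1; 0 0 0 0 0 0 1"
}}

```text
time: 15.0
ee_pos: [0.5481, -0.3532, 0.1679]
ee_rot: [3.142, 0.0, 2.686]
force: [2.2, -1.6, -2.5]
gripper_width: 0.0331
```

Call:
{"name": "servo_tool", "arguments": {
  "motion": "-0.1 0 0 0 0 0 1; 0 0 0 0 0 0 1; 0 0 0 0 0 0 1"
}}

```text
time: 15.38
ee_pos: [0.5489, -0.3536, 0.1679]
ee_rot: [3.142, -0.0, 2.686]
force: [0.5, -0.0, -2.4]
gripper_width: 0.0332
```

Call:
{"name": "servo_tool", "arguments": {
  "motion": "-0.1 0 0 0 0 0 1; 0 0 0 0 0 0 1; 0 0 0 0 0 0 1"
}}

```text
time: 15.75
ee_pos: [0.5499, -0.3541, 0.168]
ee_rot: [3.142, -0.0, 2.686]
force: [-0.4, 0.2, -2.8]
gripper_width: 0.0334
```

Call:
{"name": "servo_tool", "arguments": {
  "motion": "-0.05 0 0.1 0 0 0 1; 0 0 0.1 0 0 0 1; 0 0 0.1 0 0 0 1; 0 0 0.1 0 0 0 1; 0 0 0.1 0 0 0 1; 0 0 0 0 0 0 1; 0 0 0 0 0 0 1"
}}

```text
time: 16.62
ee_pos: [0.5503, -0.3543, 0.163]
ee_rot: [-3.142, 0.0, 2.686]
force: [-0.1, -0.1, -2.6]
gripper_width: 0.0332
```

Call:
{"name": "servo_tool", "arguments": {
  "motion": "0 0 0.1 0 0 0 1; 0 0 0.1 0 0 0 1; 0 0 0.1 0 0 0 1; 0 0 0 0 0 0 1; 0 0 0 0 0 0 1"
}}

```text
time: 17.25
ee_pos: [0.5504, -0.3543, 0.1604]
ee_rot: [-3.141, 0.0, 2.686]
force: [-2.0, 0.8, 2.5]
gripper_width: 0.0333
```

Call:
{"name": "servo_tool", "arguments": {
  "motion": "0 0 0.1 0 0 0 1; 0 0 0.1 0 0 0 1; 0 0 0 0 0 0 1; 0 0 0 0 0 0 1"
}}

```text
time: 17.75
ee_pos: [0.5504, -0.3543, 0.1603]
ee_rot: [-3.141, 0.002, 2.686]
force: [-7.1, 4.4, 12.7]
gripper_width: 0.033
```

Call:
{"name": "servo_tool", "arguments": {
  "motion": "0 0 -0.15 0 0 0 1; 0 0 0 0 0 0 1; 0 0 0 0 0 0 1"
}}

```text
time: 18.12
ee_pos: [0.5505, -0.3544, 0.1603]
ee_rot: [-3.141, 0.001, 2.686]
force: [-3.3, 3.0, 6.6]
gripper_width: 0.0334
```

Call:
{"name": "servo_tool", "arguments": {
  "motion": "0.1 0 0 0 0 0 1; 0 0 0 0 0 0 1; 0 0 0 0 0 0 1"
}}

```text
time: 18.5
ee_pos: [0.5501, -0.3542, 0.1601]
ee_rot: [-3.141, 0.003, 2.686]
force: [3.4, 0.2, 5.2]
gripper_width: 0.0331
```

Call:
{"name": "servo_tool", "arguments": {
  "motion": "-0.03 0 -0.08 0 0 0 1; 0 0 0 0 0 0 1; 0 0 0 0 0 0 1"
}}

```text
time: 18.88
ee_pos: [0.5498, -0.3541, 0.1603]
ee_rot: [-3.141, 0.0, 2.686]
force: [3.1, -0.9, 2.7]
gripper_width: 0.0331
```

Call:
{"name": "servo_tool", "arguments": {
  "motion": "0 0.3 0 0 0 0 1; 0 0.3 0 0 0 0 1; 0 0.3 0 0 0 0 1; 0 0.1 0 0 0 0 1; 0 0 0 0 0 0 1; 0 0 0 0 0 0 1"
}}

```text
time: 19.62
ee_pos: [0.5541, -0.3448, 0.1603]
ee_rot: [3.141, -0.0, 2.686]
force: [-1.7, -0.9, 5.4]
gripper_width: 0.0333
```

Call:
{"name": "servo_tool", "arguments": {
  "motion": "0 0.3 -0.05 0 0 0 1; 0 0.3 0 0 0 0 1; 0 0.3 0 0 0 0 1; 0 0.3 0 0 0 0 1; 0 0.3 0 0 0 0 1; 0 0.3 0 0 0 0 1; 0 0.3 0 0 0 0 1; 0 0.3 0 0 0 0 1; 0 0.3 0 0 0 0 1; 0 0.2 0 0 0 0 1; 0 0.1 0 0 0 0 1; 0 0 0 0 0 0 1"
}}

```text
time: 21.12
ee_pos: [0.5673, -0.318, 0.1608]
ee_rot: [3.142, -0.0, 2.686]
force: [0.7, 0.4, -1.1]
gripper_width: 0.0331
```

```bash
cat >> h.py <<'E'
def st():
    s=status.read_state();a=np.radians(-26.1);R=np.array([[np.cos(a),np.sin(a)],[-np.sin(a),np.cos(a)]])
    print("t",s["time"],"tongue in stand mm",(R@(s["ee_pos"][:2]-[.6013,-.3118])*1000+[34,0]).round(1),"z",s["ee_pos"][2].round(4),"F stand",(R@s["force"][:2]).round(2),s["force"][2].round(2),"T",s["ft_torque"].round(2))
E
python3 -c "
from h import *
st()"
```

```text
t 21.125 tongue in stand mm [  6.2 -20.5] z 0.1608 F stand [0.45 0.62] -1.14 T [ 0.05 -0.01  0.02]
```

Call:
{"name": "servo_tool", "arguments": {
  "motion": "0 0.3 0.03 0 0 0 1; 0 0.3 0 0 0 0 1; 0 0.3 0 0 0 0 1; 0 0.3 0 0 0 0 1; 0 0.3 0 0 0 0 1; 0 0.3 0 0 0 0 1; 0 0.3 0 0 0 0 1; 0 0.3 0 0 0 0 1; 0 0.3 0 0 0 0 1; 0 0.3 0 0 0 0 1; 0 0.1 0 0 0 0 1; 0 0 0 0 0 0 1"
}}

```text
time: 22.62
ee_pos: [0.581, -0.2902, 0.1605]
ee_rot: [-3.142, 0.0, 2.686]
force: [0.8, -0.5, -2.0]
gripper_width: 0.0328
```

Call:
{"name": "servo_tool", "arguments": {
  "motion": "0 0.15 0 0 0 0 1; 0 0.15 0 0 0 0 1; 0 0.15 0 0 0 0 1; 0 0.15 0 0 0 0 1; 0 0.15 0 0 0 0 1; 0 0 0 0 0 0 1; 0 0 0 0 0 0 1"
}}

```text
time: 23.5
ee_pos: [0.5843, -0.2835, 0.1605]
ee_rot: [-3.142, -0.0, 2.686]
force: [0.2, -0.1, -2.3]
gripper_width: 0.0332
```

```bash
python3 -c "
from h import *
st()"
```

```text
t 23.5 tongue in stand mm [ 6.3 17.9] z 0.1605 F stand [0.23 0.01] -2.3 T [ 0.02  0.02 -0.05]
```

Call:
{"name": "servo_tool", "arguments": {
  "motion": "0 0.1 0 0 0 0 1; 0 0.1 0 0 0 0 1; 0 0.1 0 0 0 0 1; 0 0.1 0 0 0 0 1; 0 0 0 0 0 0 1"
}}

```text
time: 24.12
ee_pos: [0.5861, -0.2798, 0.1605]
ee_rot: [3.142, -0.0, 2.686]
force: [-0.1, 0.3, -2.3]
gripper_width: 0.0328
```

Call:
{"name": "servo_tool", "arguments": {
  "motion": "0 0.1 0 0 0 0 1; 0 0.1 0 0 0 0 1; 0 0.1 0 0 0 0 1; 0 0 0 0 0 0 1; 0 0 0 0 0 0 1"
}}

```text
time: 24.75
ee_pos: [0.5874, -0.2772, 0.1605]
ee_rot: [3.142, 0.0, 2.686]
force: [0.0, 1.0, -1.5]
gripper_width: 0.0335
```

Call:
{"name": "servo_tool", "arguments": {
  "motion": "0 0.1 0 0 0 0 1; 0 0.1 0 0 0 0 1; 0 0.1 0 0 0 0 1; 0 0 0 0 0 0 1; 0 0 0 0 0 0 1"
}}

```text
time: 25.38
ee_pos: [0.5887, -0.2745, 0.1605]
ee_rot: [3.142, -0.0, 2.686]
force: [0.1, -0.2, -1.4]
gripper_width: 0.0332
```

Tongue is at y≈28 with no contact yet. I'll carry on in 2 mm steps.

Call:
{"name": "servo_tool", "arguments": {
  "motion": "0 0.1 0 0 0 0 1; 0 0.1 0 0 0 0 1; 0 0 0 0 0 0 1; 0 0 0 0 0 0 1"
}}

```text
time: 25.88
ee_pos: [0.5896, -0.2727, 0.1605]
ee_rot: [-3.142, -0.0, 2.686]
force: [0.5, -0.7, -1.5]
gripper_width: 0.0335
```

Call:
{"name": "servo_tool", "arguments": {
  "motion": "0 0.1 0 0 0 0 1; 0 0.1 0 0 0 0 1; 0 0 0 0 0 0 1; 0 0 0 0 0 0 1"
}}

```text
time: 26.38
ee_pos: [0.5905, -0.2709, 0.1605]
ee_rot: [3.142, 0.0, 2.686]
force: [0.2, -1.7, -1.8]
gripper_width: 0.0332
```

Call:
{"name": "servo_tool", "arguments": {
  "motion": "0 0.1 0 0 0 0 1; 0 0.1 0 0 0 0 1; 0 0 0 0 0 0 1; 0 0 0 0 0 0 1"
}}

```text
time: 26.88
ee_pos: [0.5906, -0.2705, 0.1606]
ee_rot: [-3.139, -0.0, 2.685]
force: [-4.2, -6.0, -1.9]
gripper_width: 0.0331
```

Call:
{"name": "servo_tool", "arguments": {
  "motion": "0 -0.12 0 0 0 0 1; 0 0 0.03 0 0 0 1; 0 0 0.03 0 0 0 1; 0 0 0 0 0 0 1; 0 0 0 0 0 0 1"
}}

```text
time: 27.5
ee_pos: [0.5906, -0.2706, 0.1604]
ee_rot: [-3.141, 0.0, 2.685]
force: [-3.9, -3.0, 1.4]
gripper_width: 0.0331
```

```bash
python3 -c "
from h import *
st()"
```

```text
t 27.5 tongue in stand mm [ 6.3 32.3] z 0.1604 F stand [-2.22 -4.41] 1.38 T [-0.7   0.74 -0.23]
```

Call:
{"name": "servo_tool", "arguments": {
  "motion": "0 -0.05 0 0 0 0 1; 0 0 0 0 0 0 1; 0 0 0 0 0 0 0.6; 0 0 0 0 0 0 0.58; 0 0 0 0 0 0 0.56; 0 0 0 0 0 0 0.54; 0 0 0 0 0 0 0.52; 0 0 0 0 0 0 0.5; 0 0 0 0 0 0 0.5; 0 0 0 0 0 0 0.5"
}}

```text
time: 28.75
ee_pos: [0.5906, -0.2707, 0.1599]
ee_rot: [-3.142, -0.0, 2.686]
force: [-0.1, 0.6, -0.1]
gripper_width: 0.0431
```

```bash
python3 - <<'E'
from h import *
st()
im,d,c=shot("side"); im2,d2,c2=shot("top")
R=lambda a:cv2.resize(a,(400,300),interpolation=cv2.INTER_CUBIC)
cv2.imwrite("pics/p3.png",np.hstack([R(im[200:275,285:385]),R(im2[135:219,315:427])]))
E
```

```text
t 28.75 tongue in stand mm [ 6.3 32.2] z 0.1599 F stand [-0.32  0.51] -0.07 T [ 0.02  0.   -0.02]
```

View pics/p3.png

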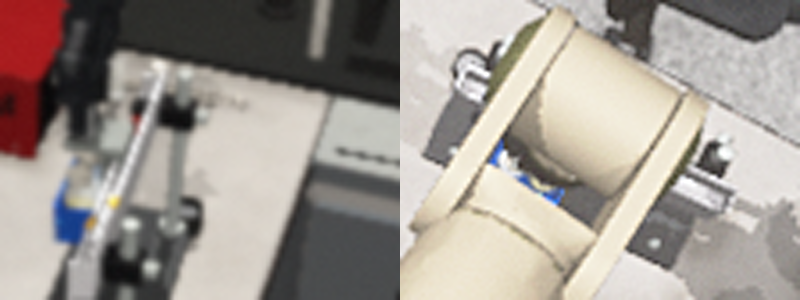

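The carrier hangs free in the jaws, and the wrist force is back to about zero. Now I'll open wider and go straight up.

Call:
{"name": "servo_tool", "arguments": {
  "motion": "0 0 0 0 0 0 0.35; 0 0 0 0 0 0 0.25; 0 0 -0.3 0 0 0 0.2; 0 0 -0.5 0 0 0 0.2; 0 0 -1 0 0 0 0.2; 0 0 -1 0 0 0 0.2; 0 0 -2 0 0 0 0.2; 0 0 -3 0 0 0 0.2; 0 0 -4 0 0 0 0.2; 0 0 -4 0 0 0 0.2; 0 0 -3 0 0 0 0.2; 0 0 0 0 0 0 0.2"
}}

```text
time: 30.35
ee_pos: [0.5909, -0.2708, 0.3508]
ee_rot: [-3.141, 0.005, 2.686]
force: [0.2, 0.5, 0.8]
gripper_width: 0.0683
```

Call:
{"name": "servo_tool", "arguments": {
  "motion": "5 0 0 0 0 0 0; 5 0 0 0 0 0 0; 5 0 0 0 0 0 0; 5 0 0 0 0 0 0; 3 0 0 0 0 0 0; 0 0 0 0 0 0 0; 0 0 0 0 0 0 0"
}}

```text
time: 31.22
ee_pos: [0.3843, -0.1695, 0.3474]
ee_rot: [3.141, -0.001, 2.686]
force: [0.8, -0.5, 0.2]
gripper_width: 0.0855
```

```bash
python3 - <<'E'
from h import *
st()
im,d,c=shot("side"); im2,d2,c2=shot("top")
R=lambda a:cv2.resize(a,(400,300),interpolation=cv2.INTER_CUBIC)
cv2.imwrite("pics/p4.png",np.hstack([R(im[200:275,285:385]),R(im2[135:219,315:427])]))
P=cloud(d2,c2)[135:219,315:427].reshape(-1,3)
a=np.radians(-26.1);M=np.array([[np.cos(a),np.sin(a)],[-np.sin(a),np.cos(a)]]);q=(P[:,:2]-[.6013,-.3118])@M.T*1000
s=(q[:,0]>-70)&(q[:,0]<-12)&(abs(q[:,1])<90)&(P[:,2]>.175); print("grip top: stand xy",np.median(q[s],0),"z",np.median(P[s,2]),s.sum())
# bystanders moved?
t0=cv2.imread("pics/top0.png"); diff=cv2.absdiff(t0,im2).max(2)
for n,(a0,b,c0,e) in dict(tape=(178,206,115,143),beaker_box=(220,250,388,436),dropper=(185,205,435,458)).items(): print(n,(diff[a0:b,c0:e]>60).sum())
E
```

```text
t 31.225 tongue in stand mm [-223.5   32.3] z 0.3474 F stand [ 0.96 -0.04] 0.18 T [-0.07 -0.    0.03]
grip top: stand xy [-35.44971294  34.30484261] z 0.1887537057240194 95
tape 0
beaker_box 0
dropper 0
```

View pics/p4.png

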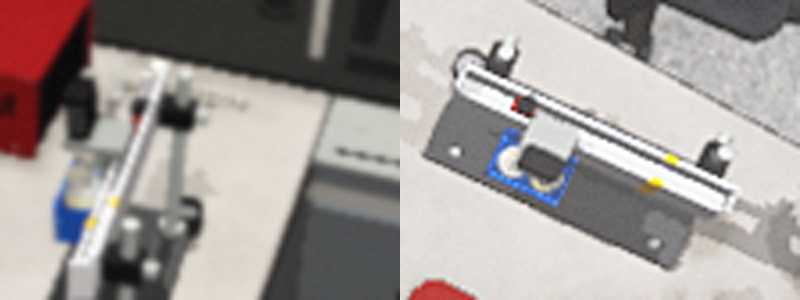

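The top view shows the carrier hanging on the lip, with its bridge at about (550,135) right against the red stop at (523,104). The arm is clear, so I'm handing in.

```bash
python3 -c "
from h import *
print(job.close_job())"
```

```text
the job is handed in; nothing more can be done
None
```

The carrier is hanging released on the rail against the red stop, and the job is handed in at about 31 s of the 69 s allowed. No verdict was reported, so I am going by my own readings.

- **Lowering at the mark:** I gripped the black block across y and lowered the hook over the lip. It brushed the lip on the way (about 2.7 N sideways), so I moved it 2.5 mm and carried on. The tongue met the floor at a TCP height of 0.160 m, which puts the rail about 1.7 mm below nominal. The wrist force peaked at about 15 N vertical and 8 N sideways, then I eased it off.
- **Sliding to the stop:** It slid along at a steady height. The tongue met the stop at y ≈ 32 mm in the stand's frame, with about 7 N at most. I backed that off to under about 4 N before opening the gripper.
- **Last checks:** The wrist force was back to about zero after letting go. The final picture shows the carrier in the channel by the stop, close to upright. The parts of the top view with the tape, beaker, box and dropper had not changed.

**Disagreements:** Some measurements differ by a few millimetres:
- **x:** The TCP put the tongue at x ≈ 6 mm in the stand's frame, but the rail can be at most 4 mm off. I put that down to a calibration or grip offset of about 2 mm.
- **y:** The last depth reading gave the grip's y as 34 mm, against 32 mm from the arm.
- **Gap and lean:** I did not measure the final gap to the stop or the lean angle directly.

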